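# Vent position of a bayonet canister lid

### The job

Pick up the loose lid by its grip bar, set it on the instrument canister so that its two lugs drop through the gates, and turn it clockwise (seen from above) against the spring until the bar lines up with the single raised ribs on the rim, half way to the lock. Stop short of the lock click, leave the other things where they are, and finish still gripping the lid there: if you let go, it springs back and the vents close.

Things in the scene. Friction and masses are not known exactly. Their poses are not given: they have to be found in the camera images.
- lid: Loose round steel lid, about 180 g, standing upright on the worktop. Origin: centre of the underside of its plug; z up. Plug 55 mm diameter, 14.5 mm high, with two lugs at its foot on its +x and -x sides (10 mm wide, 6 mm thick, reaching 36 mm from the axis). Flange 86 mm diameter, z = 14.5 to 19.5 mm. Same after half a turn.
- lid_bar (a point): Centre of the top of the lid's grey upright grip bar, 50 mm above the lid's origin. The bar lies along the lid's x axis, over the lugs: 56 mm long, 14 mm thick, standing from 19.5 to 50 mm above the lid's origin.
- canister: Steel canister fixed to the worktop on a 100 mm round grey foot; 86 mm outer diameter, rim 90 mm high. Origin: centre of the foot's underside; z up. Its x axis runs through the two gates in the mouth. With the lid seated, the flange lies on the rim and the lid's origin is 75.5 mm above the canister's, on the same axis.
- canister_mouth (a point): Centre of the mouth, at rim height; axes as the canister. Collar 6 mm thick, 60 mm round hole, with two gates (notches 16 mm wide, reaching 38.5 mm from the axis) on the +x and -x sides. The lid enters with its x axis along this x axis, either way round, within about 4 degrees. Once down, lugs have 2.5 mm vertical play under the collar and the lid turns clockwise only.
- half_mark (a point): Same point; its x axis points along the two single raised ribs outside the rim (4 mm wide, 10 mm high, 8 mm proud), opposite each other, 0.70 rad clockwise of the canister's x axis: half way. The lock is at 1.4 rad (pairs of smaller ribs); sprung balls resist from about 0.93 rad (0.6 N m to pass) and click in behind the lugs at the lock.
- shutter_ring (a joint): Angle of the sprung shutter ring inside the neck, rad: 0 at rest, growing clockwise. The lugs meet it after 0.1 to 0.2 rad of lid turn and push it (0.08 N m at first, 0.13 N m half way): about 0.58 with the lid at the half-way ribs, about 1.28 at the lock. Let go, it springs back to 0 and carries the lid back.
- tweezers_a: Bystander: tweezers, 116 mm long along its own y, 13 mm wide, 9 mm high, lying loose on the worktop between lid and canister. Origin: centre of the underside.
- cuticle_nippers: Bystander: small steel nippers, 121 mm long along its own y, 42 mm wide, 11 mm high, lying loose on the worktop beyond the work, towards the back. Origin: centre of the underside.
There are look-alikes about, which are no part of the job. Leave any purple look-alike of the lid alone.

How it is judged:
On the way:
1. the lid is down in the mouth, its lugs through the gates, not yet turned (z of lid in the frame of canister below 0.0795 m and horizontal distance between lid and canister below 0.005 m and value of joint shutter_ring below 0.3 rad), for 0.05 s.
At the end, for the whole second after the job is handed in: The lid sits in the canister's mouth (origin 72.5 to 79.5 mm above the canister's, within 5 mm of its axis, tilted less than 0.08 rad), its bar within 0.16 rad of the single ribs, the sprung ring turned more than 0.3 rad, and the lid in the fingers' grip (over 2 N) (z of lid in the frame of canister between 0.0725 and 0.0795 m and horizontal distance between lid and canister below 0.005 m and angle between lid's own z axis and vertical below 0.08 rad and angle between the x axis of lid and the x axis of half_mark, either way round below 0.16 rad and value of joint shutter_ring above 0.3 rad and contact force between the fingers and lid above 2 N); the arm keeps its last pose, push and grip.
It fails at once if the lid is turned on into the lock (ring beyond 0.95 rad) (value of joint shutter_ring above 0.95 rad).
It fails at once if the tweezers are moved more than 30 mm (distance of tweezers_a from where it was at the start of the episode above 0.03 m).
It fails at once if the nippers are moved more than 30 mm (distance of cuticle_nippers from where it was at the start of the episode above 0.03 m).
It also fails if it takes over 42 s, if anything falls off the work surface, if the arm or the gripper's body presses on something with over 40 N, if the wrist force passes 120 N, or if a joint passes its speed limit or range.

### The arm

A 6-joint arm with a two-finger parallel gripper is mounted at the origin on a cart in front of the work surface, level with it; the furniture and walls round the work are solid. World frame = base frame: x ahead of the robot, y to its left, z up, the work surface at z = 0. Lengths are in m, angles in rad, forces in N, time in s.
With the tool pointing down it reaches from about 0.3 to 0.85 m from the base axis. Payload 5.4 kg.
Tool frame: the origin (TCP) lies on the centre line of the jaws, within the pads' length; the fingertips stand robot.finger_overhang ahead of it and the grasp point (between the pads) lies 6 mm ahead of it (robot.finger_overhang is the distance from the TCP to the fingertips, in m); z points along the fingers, y is the direction in which the jaws open and shut (so a half turn about z gives the same grasp; the last joint's range is limited). The gripper opens to 85 mm and grips with 20 to 120 N. Pads are 22 mm wide; open, the fingers measure 114 mm over their backs; the gripper's body (76 mm by 85 mm) begins 54 mm behind the grasp point. The pads swing forward as they close: fully open they stand 13 mm farther back than shut.
Start: joints at [-1.335, 0.158, 1.597, -0, 1.386, -0.21], TCP at [0.248, -0.519, 0.218] pointing down, gripper open.
Joint ranges: [-2.91, 2.91], [-0.94, 2.29], [0.18, 2.7], [-1.29, 4.43], [0.17, 2.64], [-3, 3]. Speed limits (rad/s): [2.57, 2.57, 3.14, 3.14, 3.14, 3.14].

### API

Orientations are given as a unit quaternion [w, x, y, z].
In Python, from workcell import robot gives the robot as it stands.
- The arm moves only by the tool send_rows, never from a script. Its argument "targets" is a list of rows, each a list of 2 entries, a list of its own where there are three numbers: the shift along the tool's x, y, z in cm, then the turn, a rotation vector about the tool's x, y, z in rad. In form: [[[x, y, z], [wx, wy, wz]], ...]. A call has 1 to 8 rows; each row shifts and turns the commanded pose from where the row before left it, along the tool's axes as they then stand; what a row does not reach is not made up. A row lasts 1/12 s, in which the tool goes at most 41.7 mm and 7.16 degrees, less where a joint would pass 70% of its speed; a pose out of reach is approached as far as the arm can. A call with a gripper value outside its range is refused whole. "hand" is the opening in per cent of the stroke, from 0 (shut) to 100 (fully open), set as the call begins (left out, the last holds). The fingers move at their own pace and stop on an object; the grip force is fixed at half the most. Time passes only in rows, so rows that do not move let the fingers close. It gives the time, the measured TCP pose, the force and the opening at its end, in the units of the state.
- robot.sense(): the state, without advancing time (a new reading comes with each control period).
- robot.camera(name): name is "scene" or "top" or "wrist"; returns (picture, depth): 384x512x3 uint8, blue, green, red; 384x512 float32, m along the optical axis (not along the pixel's ray), 0 where there is no reading.
- robot.camera_model(name): a dict with "camera_matrix" (3x3 intrinsics, pixels), "T" (4x4, takes a point from camera to world coordinates). Camera axes: x right, y down, z forward; pixel columns grow to the right and rows downward; lengths in m; the calibration is good to about 2 mm. A picture is of the moment at which its call begins: read the wrist's pose just before it. camera_model takes no time and is no camera call; for the wrist camera it gives the pose at the moment of the call.
- robot.job_done(): hands the job in, once; it reports no verdict.
The state is a dict: "clock": time; "joints": joint angles; "joint_velocities": joint speeds; "effort": joint torques, N m; "eef_pos": TCP position; "orientation": TCP orientation; "force": force on the tool from outside, world axes, zero at the start; "ft_torque": the same for the moment, N m; "width": finger opening in m.
Only numpy, scipy, OpenCV 4.12 (cv2) and the standard library are available. Lean on these libraries where they do the work, as an engineer would, in place of code of your own. Each camera call takes 0.05 s, during which the arm holds its last target. There are 200 camera calls.

## Working session

There is one attempt and no reset: what is moved stays moved. The work goes in short steps, Python scripts to look and compute and a tool call to move; the robot and the scene stay as the last step left them, time stands still between calls to the robot, and variables do not carry over. Pictures are saved under pics/ and viewed, about 8 in all and at most 12, crops included, and the job is handed in when it is done.

Besides the shell and the picture viewer there is one more tool, called after "Request:" by a JSON object that holds its "api" and its "payload", one argument or row to a line. send_rows: Moves the arm, as the interface text tells. Its arguments: {"type":"object","properties":{"targets":{"type":"array"},"hand":{"type":"number"}},"required":["targets"]}

```bash
ls; mkdir -p pics
python3 - <<'E'
from workcell import robot
import cv2,numpy as np
s=robot.sense(); print(s, robot.finger_overhang)
for n in("scene","top"):
    im,d=robot.camera(n); m=robot.camera_model(n)
    cv2.imwrite(f"pics/{n}0.png",im); np.savez(f"{n}0.npz",im=im,d=d,K=m["camera_matrix"],T=m["T"])
    print(n,m)
a=[cv2.imread(f"pics/{n}0.png") for n in("scene","top")]
E
```

```text
pics
{'clock': 0.0, 'joints': array([-1.33509599e+00,  1.59052367e-01,  1.59822094e+00, -2.59953543e-05,
        1.38620323e+00, -2.10095663e-01]), 'joint_velocities': array([-8.87904186e-04, -1.01857427e-03, -6.68678809e-04, -3.63900718e-05,
       -1.57244628e-03, -1.65654067e-03]), 'effort': array([-1.47581392e-03, -3.95996797e+01, -3.31431484e+01, -5.97260751e-04,
        8.38417240e-03,  1.26791181e-05]), 'eef_pos': array([ 0.24775348, -0.51819722,  0.21682072]), 'orientation': array([-9.41700218e-04,  9.75259960e-01,  2.21059096e-01, -2.48322779e-05]), 'force': array([-0.05230337, -0.86882081,  0.10239986]), 'ft_torque': array([-0.00688674, -0.01734046, -0.01228295]), 'width': 0.08554613792885021} 0.025
scene {'camera_matrix': array([[437.65505708,   0.        , 252.22380515],
       [  0.        , 437.65505708, 189.84024095],
       [  0.        ,   0.        ,   1.        ]]), 'T': array([[-0.46689435, -0.44320432,  0.76523173, -0.20753688],
       [-0.88427533,  0.22599204, -0.40863767,  0.42963478],
       [ 0.0081737 , -0.86746616, -0.49742905,  0.56666501],
       [ 0.        ,  0.        ,  0.        ,  1.        ]])}
top {'camera_matrix': array([[476.26981004,   0.        , 263.65787841],
       [  0.        , 476.26981004, 188.27273564],
       [  0.        ,   0.        ,   1.        ]]), 'T': array([[ 0.00314276, -0.98736377,  0.15843896,  0.35148104],
       [-0.99992979, -0.00129269,  0.01177862,  0.02861454],
       [-0.01142497, -0.15846485, -0.98729852,  1.11546988],
       [ 0.        ,  0.        ,  0.        ,  1.        ]])}
```

View pics/top0.png

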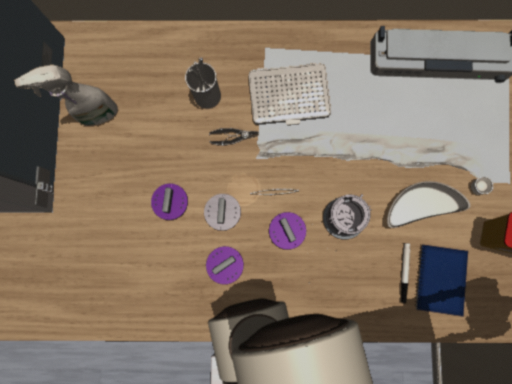

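View pics/scene0.png

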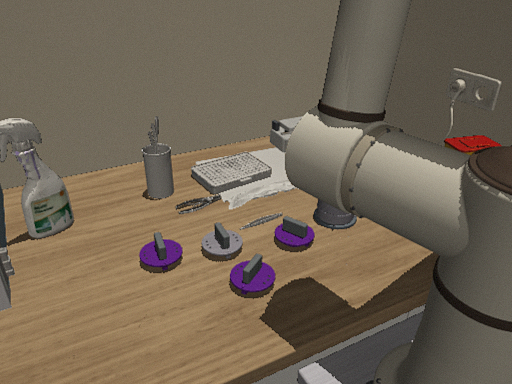

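Top view: there are four lid-like discs, at (170,202), (287,230) and (225,265), all purple, and at (222,212), steel grey. The steel one fits the description. The canister is at (346,216), the tweezers at (275,191) and the nippers at (235,136). I'll confirm the lid in an enlarged crop and measure it.

```bash
cat > h.py <<'E'
import numpy as np,cv2
from workcell import robot
def ray(K,T,uv,z):
    uv=np.atleast_2d(uv).astype(float)
    d=np.c_[(uv-K[:2,2])/[K[0,0],K[1,1]],np.ones(len(uv))]@T[:3,:3].T
    o=T[:3,3]; return o+d*((z-o[2])/d[:,2])[:,None]
def cloud(K,T,d):
    v,u=np.indices(d.shape); 
    p=np.dstack([(u-K[0,2])/K[0,0]*d,(v-K[1,2])/K[1,1]*d,d])
    return p@T[:3,:3].T+T[:3,3]
E
python3 - <<'E'
from h import *
f=np.load("top0.npz");im,d,K,T=[f[k] for k in("im","d","K","T")]
P=cloud(K,T,d)
c=cv2.resize(im[165:275,190:390],None,fx=4,fy=4,interpolation=cv2.INTER_CUBIC);cv2.imwrite("pics/crop1.png",c)
print(ray(K,T,(222,212),.02),ray(K,T,(346,216),.09))
# lid bar by depth
for name,c,h0,h1,z in(("lidbar",(222,210),.035,.06,.05),("lidflange",(222,212),.012,.03,.0195),("can",(346,216),.08,.1,.09)):
    m=(P[...,2]>h0)&(P[...,2]<h1); yy,xx=np.indices(d.shape); m&=np.hypot(xx-c[0],yy-c[1])<28 if name=="can" else np.hypot(xx-c[0],yy-c[1])<20
    q=np.c_[xx[m],yy[m]].astype(np.float32); r=cv2.minAreaRect(q); 
    w=ray(K,T,cv2.boxPoints(r),z); print(name,m.sum(),r,w.mean(0),np.round(w,3).tolist(),np.median(P[m],0))
print(robot.camera_model("wrist"))
E
```

```text
[[0.47155666 0.13789231 0.02      ]] [[ 0.45572309 -0.13691313  0.09      ]]
lidbar 166 ((220.82760620117188, 210.5689697265625), (6.7266845703125, 25.079736709594727), 4.763641834259033) [0.47161805 0.13759063 0.05      ] [[0.444, 0.147, 0.05], [0.501, 0.143, 0.05], [0.499, 0.128, 0.05], [0.443, 0.132, 0.05]] [0.47070915 0.13762542 0.04908621]
lidflange 895 ((222.0, 212.0), (36.0, 36.0), 90.0) [0.47186361 0.13796459 0.0195    ] [[0.514, 0.181, 0.02], [0.514, 0.097, 0.02], [0.43, 0.096, 0.02], [0.43, 0.179, 0.02]] [0.47144334 0.13326767 0.01950877]
can 642 ((349.5, 214.5), (39.0, 41.0), 90.0) [ 0.45925969 -0.14451289  0.09      ] [[0.501, -0.101, 0.09], [0.502, -0.19, 0.09], [0.417, -0.187, 0.09], [0.417, -0.1, 0.09]] [ 0.45990598 -0.14253187  0.08949348]
{'camera_matrix': array([[300.62474067,   0.        , 252.75103481],
       [  0.        , 300.62474067, 189.78823733],
       [  0.        ,   0.        ,   1.        ]]), 'T': array([[ 0.43154249, -0.85275785, -0.29423651,  0.32438568],
       [-0.90208897, -0.40886678, -0.13807041, -0.48260618],
       [-0.00256291,  0.32501076, -0.94570684,  0.37310715],
       [ 0.        ,  0.        ,  0.        ,  1.        ]])}
```

View pics/crop1.png

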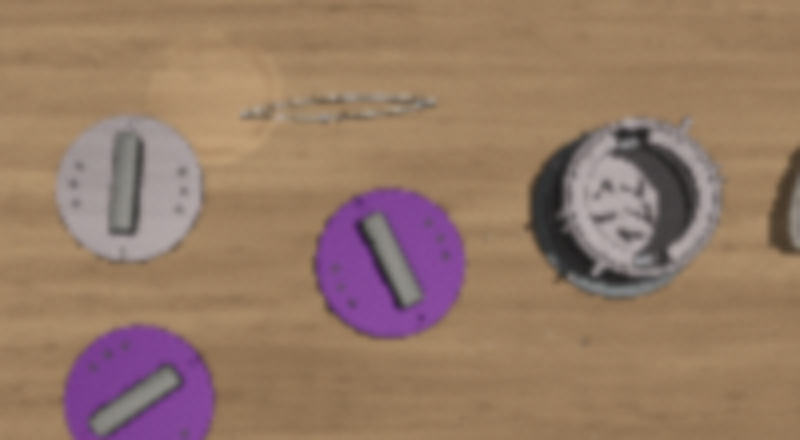

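The crop confirms it: the steel lid is at crop (128,185) with its bar nearly along world x. The canister's gates are at crop (630,137) and (655,258), and its single ribs at (685,125) and (600,268). I'll move over the canister first for a close look.

Request:
{"api": "send_rows", "payload": {
  "targets": [
    [[2.9, -2.0, 0], [0, 0, 0]],
    [[2.9, -2.0, 0], [0, 0, 0]],
    [[2.9, -2.0, 0], [0, 0, 0]],
    [[2.9, -2.0, 0], [0, 0, 0]],
    [[2.9, -2.0, 0], [0, 0, 0]],
    [[2.9, -2.0, 0], [0, 0, 0]],
    [[2.9, -2.0, 0], [0, 0, 0]],
    [[2.9, -2.0, 0], [0, 0, 0]]
  ]
}}

```text
clock: 0.77
eef_pos: [0.3886, -0.2726, 0.2174]
orientation: [-0.0, 0.975, 0.221, -0.0]
force: [0.4, -0.7, -0.4]
width: 0.085
```

Request:
{"api": "send_rows", "payload": {
  "targets": [
    [[2.9, -2.0, 0], [0, 0, 0]],
    [[2.9, -2.0, 0], [0, 0, 0]],
    [[2.9, -2.0, 0], [0, 0, 0]],
    [[2.9, -2.0, 0], [0, 0, 0]],
    [[0, 0, 0], [0, 0, 0]],
    [[0, 0, 0], [0, 0, 0]],
    [[0, 0, 0], [0, 0, 0]]
  ]
}}

```text
clock: 1.35
eef_pos: [0.458, -0.1525, 0.2175]
orientation: [-0.0, 0.975, 0.221, -0.0]
force: [0.2, 0.1, -1.0]
width: 0.0854
```

Run:
```python
from h import *
m=robot.camera_model("wrist");K,T=m["camera_matrix"],m["T"]
im,d=robot.camera("wrist");s=robot.sense();print(s["eef_pos"],s["orientation"],s["clock"])
np.savez("wrist1.npz",im=im,d=d,K=K,T=T)
# rectify: top-down view of plane z=.09, 0.2 mm? 5 px/mm -> 120mm window
c=np.array([.459,-.144]);
g=np.array([[c[0]+.06-v*.0002,c[1]+.06-u*.0002,.09] for v in range(600) for u in range(600)])
q=(g-T[:3,3])@T[:3,:3]; uv=(q/q[:,2:])@K.T
mp=uv[:,:2].reshape(600,600,2).astype(np.float32)
r=cv2.remap(im,mp,None,cv2.INTER_LINEAR); cv2.imwrite("pics/can.png",cv2.resize(r,(500,500)))
w=cv2.resize(im,(512,384)); cv2.imwrite("pics/w1.png",np.hstack([cv2.resize(r,(384,384)),w[:,64:448]]))
```

```text
[ 0.45789472 -0.15301281  0.2175483 ] [ 6.47071839e-06  9.75366625e-01  2.20589718e-01 -3.51352562e-04] 1.4
```

View pics/w1.png

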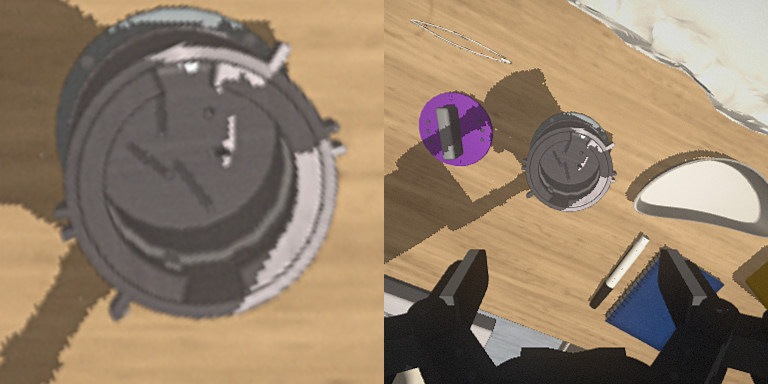

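The wrist view (left half rectified at rim height) shows the single ribs at (281,57) and (118,303) and the gates at about (188,70) and (213,283). That puts the gate yaw near +0.115 rad. I'll check it with depth.

```bash
cat >> h.py <<'E'
from scipy.optimize import least_squares
def can(f):
    P=cloud(f["K"],f["T"],f["d"]);ok=(f["d"]>0)&(np.hypot(P[...,0]-.46,P[...,1]+.145)<.07)
    m=ok&(abs(P[...,2]-.09)<.004)
    p=P[m][:,:2];c=np.array([.46,-.145])
    # edge pixels of rim mask -> outer edge circle fit
    cs,_=cv2.findContours(m.astype(np.uint8),cv2.RETR_EXTERNAL,cv2.CHAIN_APPROX_NONE)
    e=max(cs,key=len)[:,0]; w=ray(f["K"],f["T"],e,.09)[:,:2]
    r=least_squares(lambda x:np.hypot(*(w-x[:2]).T)-x[2],[*c,.043],loss="soft_l1",f_scale=.0005).x
    a=p-r[:2];R=np.hypot(*a.T);th=np.arctan2(a[:,1],a[:,0])
    print("n",len(p),"centre",r.round(4))
    rb=th[(R>.046)&(R<.052)]; print("ribs",np.histogram(np.degrees(rb)%180,36,(0,180))[0])
    g=th[(R>.0325)&(R<.037)]; h=np.histogram(np.degrees(g)%180,36,(0,180))[0]; print("rim",h)
    a2=.5*np.angle(np.exp(2j*g).mean()); print("gate axis (opposite mass)",((a2+np.pi/2)+np.pi/2)%np.pi-np.pi/2)
    if len(rb): print("rib axis",.5*np.angle(np.exp(2j*rb[np.hypot(*a.T)[(R>.046)&(R<.052)]>.0485]).mean()))
    return r
E
python3 - <<'E'
from h import *
for n in("wrist1","top0"): 
    f=np.load(n+".npz");print(n);can(f)
E
```

```text
wrist1
n 2934 centre [ 0.4625 -0.1462  0.0426]
ribs [ 0  0  0  0  0  0  0  0  0  0  0  0  0  0  0  0  0  0  0  0  4  0  5  0
  0  0  0  0  1 41  1  0  0  0  0  0]
rim [ 0  0  0  0 19 27 28 30 26 28 29 27 27 27 29 27 28 29 27 25 29 25 31 31
 26 26 30 27 27 27 30 27 28 26 23  0]
gate axis (opposite mass) 0.1368575702921102
rib axis -0.5670141676676644
top0
n 600 centre [ 0.4602 -0.145   0.0422]
ribs [0 0 0 0 0 0 0 0 0 0 0 0 0 0 0 0 0 0 0 0 0 0 0 0 0 0 0 0 1 6 0 0 0 0 0 0]
rim [0 0 0 0 5 6 6 6 5 4 8 6 6 7 6 7 4 5 6 4 7 5 6 6 5 5 6 5 6 6 7 5 5 6 7 0]
gate axis (opposite mass) 0.09469935149415343
rib axis -0.5849031747675635
```

Request:
{"api": "send_rows", "payload": {
  "targets": [
    [[1.6, -3.1, 0], [0, 0, 0]],
    [[1.6, -3.1, 0], [0, 0, 0]],
    [[1.6, -3.1, 0], [0, 0, 0]],
    [[1.6, -3.1, 0], [0, 0, 0]],
    [[1.6, -3.1, 0], [0, 0, 0]],
    [[1.6, -3.1, 0], [0, 0, 0]],
    [[1.6, -3.1, 0], [0, 0, 0]],
    [[1.6, -3.1, 0], [0, 0, 0]]
  ]
}}

```text
clock: 2.07
eef_pos: [0.467, 0.1268, 0.2179]
orientation: [0.0, 0.976, 0.22, 0.0]
force: [-0.1, -0.1, -0.1]
width: 0.0858
```

Request:
{"api": "send_rows", "payload": {
  "targets": [
    [[0, 0, 0], [0, 0, 0]],
    [[0, 0, 0], [0, 0, 0]],
    [[0, 0, 0], [0, 0, 0]]
  ]
}}

```text
clock: 2.32
eef_pos: [0.4671, 0.1254, 0.2177]
orientation: [0.0, 0.975, 0.22, -0.0]
force: [1.2, -0.3, -0.6]
width: 0.0852
```

Run:
```python
from h import *
m=robot.camera_model("wrist");K,T=m["camera_matrix"],m["T"]
im,d=robot.camera("wrist");s=robot.sense();print(s["eef_pos"],s["clock"])
np.savez("wrist2.npz",im=im,d=d,K=K,T=T); cv2.imwrite("pics/w2.png",im)
P=cloud(K,T,d);near=(d>0)&(np.hypot(P[...,0]-.471,P[...,1]-.138)<.055)
for h,tol,z in((.05,.006,.05),(.0195,.004,.0195)):
    mk=near&(abs(P[...,2]-h)<tol)
    cs,_=cv2.findContours(mk.astype(np.uint8),cv2.RETR_EXTERNAL,cv2.CHAIN_APPROX_NONE)
    e=max(cs,key=len)[:,0]
    w=ray(K,T,e,z)[:,:2]
    if h>.04:
        r=cv2.minAreaRect((w*1000).astype(np.float32)); b=cv2.boxPoints(r); print(r,len(e))
        p=P[mk][:,:2];C=np.cov(p.T);v=np.linalg.eigh(C)[1][:,1];print("yaw",np.arctan(v[1]/v[0]),p.mean(0))
    else: print(least_squares(lambda x:np.hypot(*(w-x[:2]).T)-x[2],[.47,.138,.043],loss="soft_l1",f_scale=.0005).x)
```

```text
[0.46719973 0.12506951 0.21770328] 2.3667
((475.19732666015625, 138.10116577148438), (13.97973918914795, 55.31740951538086), 86.57241821289062) 104
yaw -0.06094125335183917 [0.47570972 0.13810141]
[0.47465488 0.13807186 0.04207871]
```

Request:
{"api": "send_rows", "payload": {
  "targets": [
    [[1.1, -0.9, 0], [0, 0, 0]],
    [[0, 0, 0], [0, 0, 0.1]],
    [[0, 0, 0], [0, 0, 0.1]],
    [[0, 0, 0], [0, 0, 0.1]],
    [[0, 0, 0], [0, 0, 0.1]],
    [[0, 0, 0], [0, 0, 0.105]],
    [[0, 0, 2], [0, 0, 0]],
    [[0, 0, 2], [0, 0, 0]]
  ]
}}

```text
clock: 3.03
eef_pos: [0.4747, 0.1377, 0.1788]
orientation: [0.0, 1.0, -0.031, 0.002]
force: [0.3, 0.4, 0.2]
width: 0.0852
```

Request:
{"api": "send_rows", "payload": {
  "targets": [
    [[0, 0, 2], [0, 0, 0]],
    [[0, 0, 2], [0, 0, 0]],
    [[0, 0, 2], [0, 0, 0]],
    [[0, 0, 2], [0, 0, 0]],
    [[0, 0, 0], [0, 0, 0]],
    [[0, 0, 0], [0, 0, 0]],
    [[0, 0, 0], [0, 0, 0]]
  ]
}}

```text
clock: 3.62
eef_pos: [0.4741, 0.1387, 0.099]
orientation: [-0.0, 1.0, -0.03, 0.001]
force: [0.7, 0.1, 0.5]
width: 0.0848
```

Run:
```python
from h import *
s=robot.sense();print(s["eef_pos"],s["orientation"],s["clock"])
im,d=robot.camera("wrist"); cv2.imwrite("pics/w3.png",im)
```

```text
[0.47407266 0.1387111  0.0990449 ] [-1.89988351e-06  9.99537401e-01 -3.04005473e-02  8.89587203e-04] 3.6167
```

View pics/w3.png

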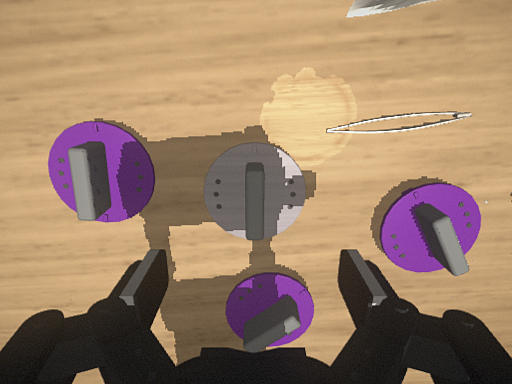

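The wrist view shows the steel lid's bar at (255,200), centred between the fingers, with the purple lids well clear of the jaws. Next: descend and grip.

Request:
{"api": "send_rows", "payload": {
  "targets": [
    [[0, 0, 1.7], [0, 0, 0]],
    [[0, 0, 1.7], [0, 0, 0]],
    [[0, 0, 1.6], [0, 0, 0]],
    [[0, 0, 0], [0, 0, 0]],
    [[0, 0, 0], [0, 0, 0]],
    [[0, 0, 0], [0, 0, 0]]
  ]
}}

```text
clock: 4.17
eef_pos: [0.4744, 0.1396, 0.0495]
orientation: [-0.0, 1.0, -0.03, 0.001]
force: [-0.0, -0.1, 0.3]
width: 0.0854
```

Request:
{"api": "send_rows", "payload": {
  "targets": [
    [[0, 0, 0], [0, 0, 0]],
    [[0, 0, 0], [0, 0, 0]],
    [[0, 0, 0], [0, 0, 0]],
    [[0, 0, 0], [0, 0, 0]],
    [[0, 0, 0], [0, 0, 0]],
    [[0, 0, 0], [0, 0, 0]],
    [[0, 0, 0], [0, 0, 0]],
    [[0, 0, 0], [0, 0, 0]]
  ],
  "hand": 0
}}

```text
clock: 4.83
eef_pos: [0.473, 0.1396, 0.0478]
orientation: [0.0, 1.0, -0.03, -0.0]
force: [-1.0, -0.4, 0.3]
width: 0.0004
```

Request:
{"api": "send_rows", "payload": {
  "targets": [
    [[0, 0, 0], [0, 0, 0]],
    [[0, 0, 0], [0, 0, 0]],
    [[0, 0, 0], [0, 0, 0]],
    [[0, 0, 0], [0, 0, 0]],
    [[0, 0, 0], [0, 0, 0]],
    [[0, 0, 0], [0, 0, 0]]
  ]
}}

```text
clock: 5.33
eef_pos: [0.473, 0.1396, 0.0478]
orientation: [-0.0, 1.0, -0.03, -0.0]
force: [0.7, 0.4, 0.7]
width: -0.0
```

The opening reads 0, so the bar isn't between the pads. I'll look.

Run:
```python
from h import *
im,d=robot.camera("wrist"); a,_=robot.camera("scene")
cv2.imwrite("pics/w4.png",np.hstack([im[:,56:456],a[100:,60:460][:284].copy() if 0 else cv2.resize(a[180:320,140:290],(400,384))]))
```

```text
(no output)
```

View pics/w4.png

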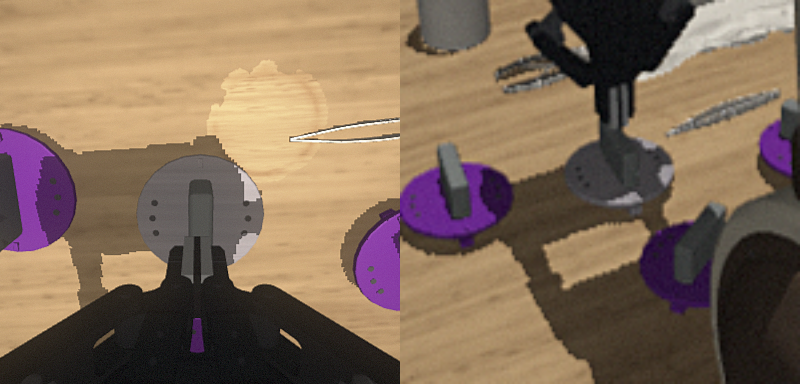

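The picture is ambiguous. The pads look narrow and a gap shows between them at the bar. I'll measure with depth.

Run:
```python
from h import *
s=robot.sense();print(s["eef_pos"],s["width"],s["joints"])
for n in("wrist","scene"):
    m=robot.camera_model(n);K,T=m["camera_matrix"],m["T"]
    im,d=robot.camera(n);P=cloud(K,T,d);np.savez(n+"5.npz",im=im,d=d,K=K,T=T)
    ok=(d>0)&(np.hypot(P[...,0]-.473,P[...,1]-.139)<.06)
    for lo in np.arange(.01,.12,.01):
        k=ok&(P[...,2]>lo)&(P[...,2]<=lo+.01); q=P[k]
        if k.sum()>3: print(n,round(lo,3),k.sum(),np.percentile(q[:,:2],[3,97],axis=0).round(3).tolist(),im[k].mean(0).round())
```

```text
[0.47302893 0.13961231 0.04781889] 0.0001798299450848578 [ 4.14343882e-02  1.58697708e-01  1.96247408e+00 -5.77034921e-06
  1.02039232e+00  1.67139344e+00]
wrist 0.01 6803 [[0.447, 0.1], [0.514, 0.175]] [103. 105. 112.]
wrist 0.02 1999 [[0.45, 0.101], [0.513, 0.174]] [101. 103. 109.]
wrist 0.03 119 [[0.5, 0.129], [0.503, 0.142]] [60. 64. 66.]
wrist 0.04 801 [[0.477, 0.13], [0.502, 0.143]] [73. 77. 78.]
wrist 0.05 381 [[0.478, 0.132], [0.5, 0.142]] [80. 84. 85.]
wrist 0.06 159 [[0.48, 0.129], [0.485, 0.15]] [58. 61. 63.]
wrist 0.07 556 [[0.48, 0.126], [0.486, 0.152]] [49. 52. 55.]
wrist 0.08 712 [[0.48, 0.126], [0.486, 0.152]] [49. 52. 55.]
wrist 0.09 924 [[0.465, 0.128], [0.486, 0.151]] [50. 52. 55.]
wrist 0.1 1671 [[0.468, 0.113], [0.488, 0.164]] [32. 36. 41.]
wrist 0.11 5976 [[0.464, 0.105], [0.488, 0.174]] [28. 32. 35.]
scene 0.01 180 [[0.431, 0.099], [0.502, 0.178]] [75. 74. 77.]
scene 0.02 508 [[0.434, 0.1], [0.506, 0.175]] [72. 71. 74.]
scene 0.03 56 [[0.444, 0.133], [0.495, 0.145]] [51. 51. 50.]
scene 0.04 74 [[0.444, 0.132], [0.494, 0.145]] [51. 51. 49.]
scene 0.05 61 [[0.446, 0.132], [0.486, 0.144]] [51. 52. 52.]
scene 0.06 19 [[0.461, 0.131], [0.47, 0.148]] [61. 62. 62.]
scene 0.07 55 [[0.46, 0.127], [0.478, 0.152]] [44. 45. 45.]
scene 0.08 64 [[0.46, 0.127], [0.478, 0.152]] [46. 46. 46.]
scene 0.09 62 [[0.461, 0.127], [0.477, 0.153]] [41. 41. 41.]
scene 0.1 74 [[0.459, 0.116], [0.471, 0.163]] [23. 22. 22.]
scene 0.11 189 [[0.458, 0.106], [0.482, 0.172]] [18. 16. 15.]
```

Run:
```python
from h import *
for n in("wrist1","wrist2","wrist5"): print(n,np.load(n+".npz")["T"][:3,3])
f=np.load("wrist5.npz");P=cloud(f["K"],f["T"],f["d"])
k=(f["d"]>0)&(np.hypot(P[...,0]-.473,P[...,1]-.139)<.04)&(P[...,2]>.056)&(P[...,2]<.1)
print("finger tip z pct",np.percentile(P[k][:,2],[0,1,3,10]))
t=f["d"]>0; print("table z", np.median(P[...,2][20:80,60:200]))
f=np.load("scene5.npz");P=cloud(f["K"],f["T"],f["d"])
k=(f["d"]>0)&(np.hypot(P[...,0]-.473,P[...,1]-.139)<.03)&(P[...,2]>.02)&(P[...,2]<.13)
v,u=np.nonzero(k)
for r in range(v.min(),v.max()+1): 
    q=P[r][k[r]]; 
    if len(q): print(r,u[v==r].min(),u[v==r].max(),q.mean(0).round(3),(q[:,1].max()-q[:,1].min()).round(3))
```

```text
wrist1 [ 0.53469907 -0.11652655  0.37357061]
wrist2 [0.54378196 0.16125424 0.37379754]
wrist5 [0.55761811 0.1343733  0.20397782]
finger tip z pct [0.0645369  0.06595498 0.06777592 0.07184118]
table z 5.093446617546182e-05
193 231 231 [0.479 0.111 0.126] 0.0
194 231 232 [0.479 0.11  0.123] 0.0
195 221 231 [0.478 0.122 0.124] 0.024
196 210 231 [0.478 0.133 0.125] 0.042
197 210 234 [0.474 0.131 0.124] 0.044
198 211 234 [0.471 0.129 0.123] 0.044
199 205 234 [0.467 0.135 0.125] 0.051
200 205 234 [0.467 0.135 0.122] 0.053
201 206 234 [0.467 0.136 0.12 ] 0.05
202 207 234 [0.466 0.14  0.119] 0.05
203 208 234 [0.465 0.139 0.118] 0.047
204 209 234 [0.464 0.138 0.115] 0.05
205 209 234 [0.464 0.139 0.114] 0.052
206 208 230 [0.463 0.144 0.113] 0.047
207 209 229 [0.463 0.145 0.111] 0.043
208 209 228 [0.462 0.146 0.11 ] 0.039
209 209 227 [0.462 0.147 0.108] 0.038
210 209 227 [0.463 0.147 0.105] 0.039
211 209 227 [0.465 0.145 0.101] 0.04
212 213 227 [0.465 0.142 0.097] 0.026
213 213 227 [0.466 0.142 0.095] 0.026
214 213 227 [0.465 0.142 0.093] 0.026
215 213 227 [0.466 0.142 0.09 ] 0.025
216 213 227 
[... 573 characters left out ...]
2 0.14  0.047] 0.012
232 215 227 [0.47  0.14  0.046] 0.013
233 215 227 [0.468 0.14  0.045] 0.011
234 213 229 [0.47 0.14 0.04] 0.032
235 212 230 [0.469 0.14  0.039] 0.034
236 210 233 [0.468 0.139 0.037] 0.043
237 209 233 [0.47  0.139 0.033] 0.044
238 208 233 [0.468 0.141 0.032] 0.047
239 208 235 [0.468 0.14  0.029] 0.05
240 207 235 [0.467 0.143 0.028] 0.053
241 207 235 [0.464 0.143 0.028] 0.052
242 208 234 [0.461 0.142 0.027] 0.047
243 208 234 [0.461 0.144 0.025] 0.048
244 207 234 [0.46  0.146 0.024] 0.049
245 209 233 [0.454 0.143 0.024] 0.044
246 209 232 [0.455 0.148 0.023] 0.042
247 211 230 [0.452 0.148 0.022] 0.035
248 213 228 [0.451 0.15  0.021] 0.027
249 216 225 [0.447 0.15  0.021] 0.016
```

Two cameras put the closed fingertips at z≈0.066, while TCP minus overhang would give 0.023. So the fingertips really stand about 43 mm higher than the stated tool data says. The jaws closed above the bar and touched nothing. I'll open, go down 4.1 cm with force checks, and close again.

Request:
{"api": "send_rows", "payload": {
  "targets": [
    [[0, 0, 0], [0, 0, 0]],
    [[0, 0, 0], [0, 0, 0]],
    [[0, 0, 0], [0, 0, 0]],
    [[0, 0, 0], [0, 0, 0]],
    [[0, 0, 0], [0, 0, 0]],
    [[0, 0, 0], [0, 0, 0]],
    [[0, 0, 0], [0, 0, 0]],
    [[0, 0, 0], [0, 0, 0]]
  ],
  "hand": 100
}}

```text
clock: 6.2
eef_pos: [0.473, 0.1396, 0.0478]
orientation: [-0.0, 1.0, -0.03, -0.0]
force: [0.0, 0.2, 0.8]
width: 0.0854
```

Request:
{"api": "send_rows", "payload": {
  "targets": [
    [[0, 0, 1.0], [0, 0, 0]],
    [[0, 0, 1.0], [0, 0, 0]],
    [[0, 0, 0], [0, 0, 0]],
    [[0, 0, 0], [0, 0, 0]]
  ]
}}

```text
clock: 6.53
eef_pos: [0.4717, 0.1395, 0.0264]
orientation: [0.0, 1.0, -0.03, -0.001]
force: [0.6, -0.7, -0.2]
width: 0.0858
```

Request:
{"api": "send_rows", "payload": {
  "targets": [
    [[0, 0, 1.0], [0, 0, 0]],
    [[0, 0, 1.0], [0, 0, 0]],
    [[0, 0, 0], [0, 0, 0]],
    [[0, 0, 0], [0, 0, 0]]
  ]
}}

```text
clock: 6.87
eef_pos: [0.472, 0.1396, 0.0067]
orientation: [0.0, 1.0, -0.03, -0.001]
force: [0.4, -1.2, 0.0]
width: 0.0854
```

Request:
{"api": "send_rows", "payload": {
  "targets": [
    [[0, 0, 0], [0, 0, 0]],
    [[0, 0, 0], [0, 0, 0]],
    [[0, 0, 0], [0, 0, 0]],
    [[0, 0, 0], [0, 0, 0]],
    [[0, 0, 0], [0, 0, 0]],
    [[0, 0, 0], [0, 0, 0]],
    [[0, 0, 0], [0, 0, 0]],
    [[0, 0, 0], [0, 0, 0]]
  ],
  "hand": 0
}}

```text
clock: 7.53
eef_pos: [0.4734, 0.1396, 0.0082]
orientation: [-0.0, 1.0, -0.03, 0.0]
force: [0.2, 0.2, 2.5]
width: 0.013
```

Request:
{"api": "send_rows", "payload": {
  "targets": [
    [[0, 0, 0], [0, 0, 0]],
    [[0, 0, 0], [0, 0, 0]],
    [[0, 0, 0], [0, 0, 0]],
    [[0, 0, 0], [0, 0, 0]]
  ]
}}

```text
clock: 7.87
eef_pos: [0.4735, 0.1396, 0.0082]
orientation: [-0.0, 1.0, -0.03, 0.0]
force: [-0.3, 0.4, 4.3]
width: 0.013
```

Run:
```python
from h import *
s=robot.sense();print(s["eef_pos"],s["orientation"],s["width"])
```

```text
[0.47348041 0.13963585 0.00818027] [-4.08516140e-05  9.99561858e-01 -2.95954693e-02  4.46177350e-04] 0.012968587116373418
```

The grip is good at 13 mm opening. Next: lift, move across to above the canister and align the yaw.

Request:
{"api": "send_rows", "payload": {
  "targets": [
    [[0, 0, -1], [0, 0, 0]],
    [[0, 0, -2.5], [0, 0, 0]],
    [[0, 0, -3], [0, 0, 0]],
    [[0, 0, -3], [0, 0, 0]],
    [[0, 0, -3], [0, 0, 0]],
    [[0, 0, -2.5], [0, 0, 0]],
    [[0, 0, 0], [0, 0, 0]],
    [[0, 0, 0], [0, 0, 0]]
  ]
}}

```text
clock: 8.53
eef_pos: [0.4735, 0.1397, 0.159]
orientation: [-0.0, 1.0, -0.03, 0.001]
force: [0.2, 0.4, -1.5]
width: 0.0128
```

Request:
{"api": "send_rows", "payload": {
  "targets": [
    [[0, 1.5, 0], [0, 0, 0]],
    [[0.1, 3, 0], [0, 0, 0]],
    [[0.1, 3.5, 0], [0, 0, 0]],
    [[0.1, 4, 0], [0, 0, 0]],
    [[0.1, 4, 0], [0, 0, 0]],
    [[0.1, 4, 0], [0, 0, 0]],
    [[0, 3.5, 0], [0, 0, 0]],
    [[0, 3, 0], [0, 0, 0]]
  ]
}}

```text
clock: 9.2
eef_pos: [0.4602, -0.1267, 0.1554]
orientation: [-0.001, 1.0, -0.03, -0.002]
force: [0.2, 0.5, -1.5]
width: 0.0132
```

Request:
{"api": "send_rows", "payload": {
  "targets": [
    [[0, 1.5, 0], [0, 0, 0]],
    [[0, 0.5, 0], [0, 0, 0]],
    [[0, 0, 0], [0, 0, -0.092]],
    [[0, 0, 0], [0, 0, -0.092]],
    [[0, 0, 0], [0, 0, 0]],
    [[0, 0, 0], [0, 0, 0]],
    [[0, 0, 0], [0, 0, 0]]
  ]
}}

```text
clock: 9.78
eef_pos: [0.4607, -0.1442, 0.1569]
orientation: [-0.001, 0.998, 0.062, -0.001]
force: [0.5, -0.4, -0.4]
width: 0.0134
```

```bash
cat >> h.py <<'E'
def lidlook(n,z,tag):
    m=robot.camera_model(n);K,T=m["camera_matrix"],m["T"]
    im,d=robot.camera(n);np.savez(tag+".npz",im=im,d=d,K=K,T=T);P=cloud(K,T,d)
    near=(d>0)&(np.hypot(P[...,0]-.461,P[...,1]+.145)<.06)
    mk=(near&(abs(P[...,2]-z)<.005)).astype(np.uint8)
    cs,_=cv2.findContours(mk,cv2.RETR_EXTERNAL,cv2.CHAIN_APPROX_NONE)
    w=ray(K,T,np.vstack([c[:,0] for c in cs]),z)[:,:2]
    f=lambda x:np.hypot(*(w-x[:2]).T)-.043
    r=least_squares(f,[.461,-.145],loss="soft_l1",f_scale=.0003)
    q=P[mk>0]; A=np.c_[q[:,:2]-q[:,:2].mean(0),np.ones(len(q))]
    print(n,"centre",r.x.round(4),"n",len(w),"inliers",(abs(f(r.x))<.001).sum(),"z,tilt",np.median(q[:,2]).round(4),np.linalg.lstsq(A,q[:,2],rcond=None)[0][:2].round(3))
    return im
E
python3 - <<'E'
from h import *
s=robot.sense();print(s["eef_pos"],s["orientation"],s["width"],s["clock"],s["force"])
z=s["eef_pos"][2]-.0082+.0195
a=lidlook("wrist",z,"wrist6");b=lidlook("top",z,"top6");lidlook("scene",z,"scene6")
cv2.imwrite("pics/w6.png",np.hstack([a[:,56:456],cv2.resize(b[150:290,270:430],(400,384))]))
E
```

```text
[ 0.46066021 -0.14419992  0.15690769] [-5.90442363e-04  9.98094539e-01  6.16962217e-02 -7.20105592e-04] 0.013436505930541522 9.7833 [ 0.50258108 -0.39000908 -0.40521618]
wrist centre [ 0.4619 -0.1442] n 531 inliers 255 z,tilt 0.1682 [-0.004  0.002]
top centre [ 0.4692 -0.1509] n 77 inliers 4 z,tilt 0.1683 [-0.01   0.007]
scene centre [ 0.4627 -0.1442] n 57 inliers 6 z,tilt 0.1701 [ 0.038 -0.002]
```

View pics/w6.png

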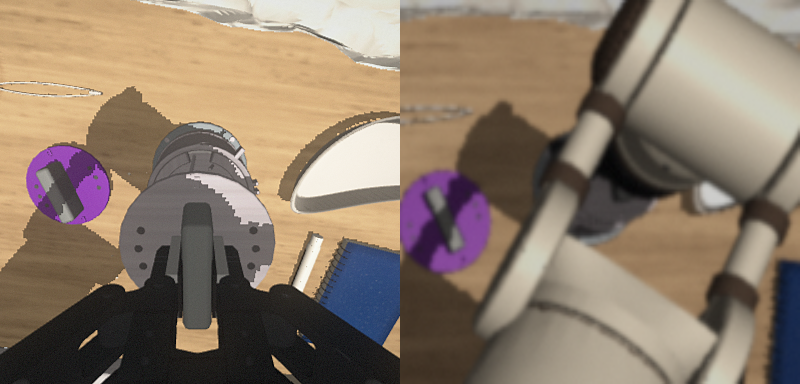

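The left half (wrist view) shows the lid held level with the bar at (197,265), above the canister. The top view is blocked by the arm. The correction needed is about 2 mm in −y and 0.7 mm in +x. I'll descend slowly.

Request:
{"api": "send_rows", "payload": {
  "targets": [
    [[0.05, 0.19, 1], [0, 0, 0]],
    [[0, 0, 1.4], [0, 0, 0]],
    [[0, 0, 1.4], [0, 0, 0]],
    [[0, 0, 1], [0, 0, 0]],
    [[0, 0, 0.4], [0, 0, 0]],
    [[0, 0, 0], [0, 0, 0]],
    [[0, 0, 0], [0, 0, 0]]
  ]
}}

```text
clock: 10.52
eef_pos: [0.462, -0.1471, 0.1059]
orientation: [0.0, 0.998, 0.062, 0.0]
force: [-0.2, 0.1, -1.3]
width: 0.013
```

Request:
{"api": "send_rows", "payload": {
  "targets": [
    [[0, 0, 0.2], [0, 0, 0]],
    [[0, 0, 0.2], [0, 0, 0]],
    [[0, 0, 0.2], [0, 0, 0]],
    [[0, 0, 0.2], [0, 0, 0]],
    [[0, 0, 0.2], [0, 0, 0]],
    [[0, 0, 0], [0, 0, 0]]
  ]
}}

```text
clock: 11.02
eef_pos: [0.4616, -0.1468, 0.0953]
orientation: [-0.0, 0.998, 0.062, -0.0]
force: [-1.0, -0.4, -1.6]
width: 0.0132
```

The lugs are entering the gates without any contact force. I'll continue down.

Request:
{"api": "send_rows", "payload": {
  "targets": [
    [[0, 0, 0.2], [0, 0, 0]],
    [[0, 0, 0.2], [0, 0, 0]],
    [[0, 0, 0.2], [0, 0, 0]],
    [[0, 0, 0.2], [0, 0, 0]],
    [[0, 0, 0], [0, 0, 0]],
    [[0, 0, 0], [0, 0, 0]]
  ]
}}

```text
clock: 11.52
eef_pos: [0.4618, -0.1469, 0.0876]
orientation: [-0.0, 0.998, 0.062, -0.0]
force: [-0.8, -1.4, -0.9]
width: 0.0131
```

Request:
{"api": "send_rows", "payload": {
  "targets": [
    [[0, 0, 0.1], [0, 0, 0]],
    [[0, 0, 0.1], [0, 0, 0]],
    [[0, 0, 0.1], [0, 0, 0]],
    [[0, 0, 0], [0, 0, 0]],
    [[0, 0, 0], [0, 0, 0]]
  ]
}}

```text
clock: 11.93
eef_pos: [0.4618, -0.147, 0.0847]
orientation: [-0.0, 0.998, 0.062, -0.0]
force: [-0.2, -0.7, -1.6]
width: 0.013
```

Request:
{"api": "send_rows", "payload": {
  "targets": [
    [[0, 0, 0.05], [0, 0, 0]],
    [[0, 0, 0.05], [0, 0, 0]],
    [[0, 0, 0], [0, 0, 0]],
    [[0, 0, 0], [0, 0, 0]]
  ]
}}

```text
clock: 12.27
eef_pos: [0.4619, -0.147, 0.0838]
orientation: [-0.0, 0.998, 0.062, -0.0]
force: [-0.0, 0.4, -1.1]
width: 0.0132
```

Run:
```python
from h import *
s=robot.sense();print(s["eef_pos"],s["force"],s["ft_torque"],s["clock"])
a=lidlook("wrist",.095,"wrist7");b=lidlook("scene",.095,"scene7")
c=a[120:330,170:370]; cv2.imwrite("pics/w7.png",cv2.resize(c,None,fx=2.6,fy=2.6,interpolation=cv2.INTER_CUBIC))
```

```text
[ 0.46185657 -0.14700831  0.08377926] [-0.01128898  0.35480137 -1.05857065] [-0.00065615  0.04418458 -0.01406255] 12.2667
wrist centre [ 0.4633 -0.1472] n 601 inliers 274 z,tilt 0.0951 [-0.003  0.001]Traceback (most recent call last):
  File "<stdin>", line 3, in <module>
  File "h.py", line 33, in lidlook
    w=ray(K,T,np.vstack([c[:,0] for c in cs]),z)[:,:2]
              ~~~~~~~~~^^^^^^^^^^^^^^^^^^^^^^
    return _nx.concatenate(arrs, 0, dtype=dtype, casting=casting)
           ~~~~~~~~~~~~~~~^^^^^^^^^^^^^^^^^^^^^^^^^^^^^^^^^^^^^^^
ValueError: need at least one array to concatenate
```

The lid is seated: the flange top is at 0.0951 and the force is near zero. Next: turn clockwise in steps.

Request:
{"api": "send_rows", "payload": {
  "targets": [
    [[0, 0, 0], [0, 0, 0.07]],
    [[0, 0, 0], [0, 0, 0.07]],
    [[0, 0, 0], [0, 0, 0.07]],
    [[0, 0, 0], [0, 0, 0.07]],
    [[0, 0, 0], [0, 0, 0.07]],
    [[0, 0, 0], [0, 0, 0]],
    [[0, 0, 0], [0, 0, 0]]
  ]
}}

```text
clock: 12.95
eef_pos: [0.4619, -0.1469, 0.0838]
orientation: [-0.0, 0.994, -0.111, 0.0]
force: [-0.7, 0.8, -1.1]
width: 0.0132
```

Request:
{"api": "send_rows", "payload": {
  "targets": [
    [[0, 0, 0], [0, 0, 0.07]],
    [[0, 0, 0], [0, 0, 0.07]],
    [[0, 0, 0], [0, 0, 0.07]],
    [[0, 0, 0], [0, 0, 0.07]],
    [[0, 0, 0], [0, 0, 0.07]],
    [[0, 0, 0], [0, 0, 0]],
    [[0, 0, 0], [0, 0, 0]]
  ]
}}

```text
clock: 13.53
eef_pos: [0.4619, -0.1471, 0.0838]
orientation: [0.0, 0.959, -0.282, 0.0]
force: [-0.8, -0.2, -2.4]
width: 0.013
```

Run:
```python
from h import *
s=robot.sense();o=s["orientation"];print(s["eef_pos"],o,"yaw",2*np.arctan2(o[2],o[1]),s["force"],s["ft_torque"],s["width"],s["clock"])
a=lidlook("wrist",.095,"wrist8")
f=np.load("wrist8.npz");P=cloud(f["K"],f["T"],f["d"]);k=(f["d"]>0)&(abs(P[...,2]-.1255)<.003)&(np.hypot(P[...,0]-.4625,P[...,1]+.1465)<.032)
print("bar",cv2.minAreaRect((P[k][:,:2]*1000).astype(np.float32)),k.sum())
c=a[100:330,150:370]; cv2.imwrite("pics/w8.png",cv2.resize(c,None,fx=2.6,fy=2.6,interpolation=cv2.INTER_CUBIC))
```

```text
[ 0.46187193 -0.14706203  0.08383401] [ 6.93257783e-05  9.59386179e-01 -2.82096002e-01  8.46060484e-06] yaw -0.5719562844393011 [-0.83534014 -0.17269275 -2.35400183] [0.02984472 0.01874276 0.11667136] 0.013008843026975837 13.5333
wrist centre [ 0.4632 -0.1478] n 600 inliers 264 z,tilt 0.0952 [-0.005  0.004]
bar ((465.6510925292969, -146.7670135498047), (37.203155517578125, 53.77714157104492), 34.60621643066406) 3586
```

View pics/w8.png

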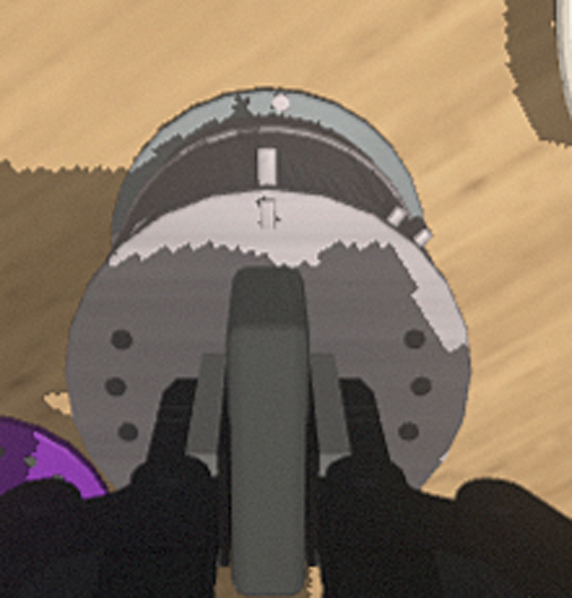

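The bar (centre column about 268) lines up with the single rib at (267,165), and the flange sits on the rim. The spring torque is 0.117 N·m, close to the half-way value. Handing in.

```bash
python3 -c "
from workcell import robot
robot.job_done(); s=robot.sense(); print(s['clock'],s['width'],s['ft_torque'])"
```

```text
the job is handed in; nothing more can be done
the job is handed in; nothing more can be done
```

I set the steel lid on the canister with both lugs through the gates and turned it 0.70 rad clockwise to the single ribs. The job was handed in at about 13.5 s with the lid still gripped. It reports no verdict, so success is not confirmed.

**Last checks, just before handing in:**
- **Height:** the flange top was at z 0.0952, which puts the lid about 75.7 mm above the canister's origin, against 75.5 mm when fully seated.
- **Centring:** the lid was about 1–2 mm off the canister's axis, and its tilt was below 0.01 rad.
- **Bar angle:** the tool yaw was −0.572, against about −0.575 measured for the ribs. The bar also lined up with the rib in the picture.
- **Spring:** the torque was 0.117 N·m, close to the 0.13 N·m expected half way and well short of the lock.
- **Grip:** the fingers held at a 13 mm opening on the 14 mm bar. I did not measure the grip force itself.

**What failed or disagreed:**
- **First grasp missed:** the fingers closed on air above the bar, because the fingertips stand about 43 mm higher than the stated tool data implies. I measured this with two cameras, went lower and gripped on the second try.
- **Camera differences:** the top and wrist cameras differed by 1–4 mm on absolute positions, so I worked from relative offsets.
- **Failed readings:** the last scene-camera reading of the seated lid failed, and the top view was blocked by the arm. The final position rests on the wrist camera and the arm's own readings.
- **Bar fit:** a depth fit of the bar in the last look was unusable because it included the fingers.

I did not re-measure the tweezers or nippers at the end. No contact force ever suggested touching anything else.

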